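# Set the photo rig's reflector for a specimen picture

## Task

Get the red specimen ready to be photographed on the small photo rig: first drop it gently into the rig's round dish, so that it lies flat there with its label up, while the reflector is still down. Then take the white reflector flap by its blue round grip, swing it up until it lines up with the red pointer, and finish holding it there, still gripped, since it falls if you let go. Leave the pointer as it is set, and do not disturb the other specimens or the white jar lid.

Things in the scene. Friction and masses are not known exactly. Their poses are not given: they have to be found in the camera images.
- rig: Photo rig fixed to the desk: base 235 x 190 x 8 mm with dish, hinged white flap and scale. Origin on the desk below the middle of the hinge; x points from the flap (robot side) to the dish, y along the hinge, z up; yaw up to 0.3 rad either way. Hinge axis 55 mm above the desk. White quarter-circle scale at y = -93 mm, top 160 mm above the desk; hinge ears at y = +-66 mm, top 66 mm.
- dish (a point): Centre of the inner floor of the rig's dark steel round dish, 11 mm above the desk. The dish is open at the top, 78 mm across inside, its rim 28 mm above the desk (17 mm above this floor). Axes as the rig's.
- grip (a point): Centre of the blue disc grip (26 mm across, 12 mm thick) on the flap's free edge; its flat faces look along the rig's y: pinch across them, and it turns between the fingers as the flap swings. 135 mm from the hinge axis; 55 mm above the desk when down. The flap (98 x 116 x 6 mm) ends 27 mm from here; free space 75 mm to either side. x points along the flap to the hinge.
- reflector (a joint): Angle of the reflector flap, rad: 0 = down, level, resting on its two posts, pointing away from the dish; grows as the free edge is lifted, up to 1.4. The flap (about 0.22 kg) turns freely and falls back when let go.
- pointer (a joint): Angle of the red pointer, rad, about the same hinge axis and from the same zero as the reflector: equal values mean that the flap lines up with the pointer. Set somewhere from 0.6 to 1.1. Stiff; stays where it is set.
- pointer_ball (a point): Centre of the red ball (14 mm across) at the pointer's end, 118 mm from the hinge axis, in the plane y = -85 mm of the rig. Its x axis points along the pointer to the hinge; the flap's middle plane must come into line with it.
- red_mount: The red specimen (round resin mount, 30 mm across, 16 mm high, 20 g, small white label on top), standing flat on the desk left of the rig. Origin at the centre of its underside, z up.
- red_mount_mid (a point): Centre of the red specimen, half-way up (8 mm above its underside).
- green_mount_mid (a point): Centre of the green specimen, 30 mm across, 16 mm high; a bystander.
- black_mount_mid (a point): Centre of the black specimen, 30 mm across, 14 mm high; a bystander. The three specimens stand at least 65 mm apart between centres.
- white_lid_mid (a point): Centre of the white jar lid, 68 mm across, 12 mm high, lying on the desk; a bystander.
There are look-alikes about, which are no part of the job. Leave any purple or yellow look-alike of the red_mount alone.

How it is judged (in metres and radians):
On the way:
1. the red specimen lies flat in the dish, let go, with the reflector still down (horizontal distance between red_mount_mid and dish below 0.03 m and z of red_mount_mid in the frame of dish between 0.002 and 0.014 m and angle between red_mount_mid's own z axis and vertical below 0.2 rad and contact force between red_mount and the fingers below 0.05 N and value of joint reflector below 0.1 rad), for 0.3 s.
At the end, for the whole second after the job is handed in: Red specimen flat in the dish (0.2 rad, label up, within 30 mm of its centre), not touched; reflector within 0.08 rad of the pointer, still, held by the fingers (over 0.5 N); pointer not moved (5 mm at its ball); other specimens and white lid within 20 mm of where they stood (horizontal distance between red_mount_mid and dish below 0.03 m and z of red_mount_mid in the frame of dish between 0.002 and 0.014 m and angle between red_mount_mid's own z axis and vertical below 0.2 rad and contact force between red_mount and the fingers below 0.05 N and angle between the x axis of grip and the x axis of pointer_ball, either way round below 0.08 rad and value of joint reflector above 0.5 rad and velocity of joint reflector between -0.05 and 0.05 rad/s and contact force between rig and the fingers above 0.5 N and distance of pointer_ball from where it was at the start of the episode below 0.005 m and distance of each of green_mount_mid, black_mount_mid, white_lid_mid from where it was at the start of the episode below 0.02 m); the arm keeps its last pose, push and grip.
It fails at once if the red pointer is pushed from its setting (distance of pointer_ball from where it was at the start of the episode above 0.005 m).
It fails at once if another specimen or the white lid is disturbed (distance of any of green_mount_mid, black_mount_mid, white_lid_mid from where it was at the start of the episode above 0.02 m).
It also fails if it takes over 48 s, if anything falls off the work surface, if the arm or the gripper's body presses on something with over 40 N, if the wrist force passes 120 N, or if a joint passes its speed limit or range.

## Robot

A 6-joint arm with a two-finger parallel gripper is mounted at the origin on a cart in front of the work surface, level with it; the furniture and walls round the work are solid. World frame = base frame: x ahead of the robot, y to its left, z up, the work surface at z = 0. Lengths are in mm, angles in degrees, forces in N, time in s.
With the tool pointing down it reaches from about 350 to 850 mm from the base axis. Payload 8.1 kg.
Tool frame: the origin (TCP) lies at the very end of the fingers, on their centre line; the grasp point (between the pads) lies 19 mm behind it; z points along the fingers, y is the line along which they close (so a half turn about z gives the same grasp; the last joint's range is limited). The gripper opens to 85 mm and grips with 20 to 120 N. Pads are 22 mm wide; open, the fingers measure 114 mm over their backs; the gripper's body (76 mm by 85 mm) begins 54 mm behind the grasp point. The pads swing forward as they close: fully open they stand 13 mm farther back than shut.
Start: joints at [-75.539, 7.471, 85.268, -0, 87.261, -4.893], TCP at [198.867, -566.089, 191.892] pointing down, gripper open.
Joint ranges: [-169.43, 169.43], [-51.17, 129.36], [1.28, 143.12], [-76.62, 256.62], [0, 156.53], [-152.29, 152.29]. Speed limits (degrees/s): [136.94, 136.94, 159.86, 180, 180, 180].

## Interface

Orientations are given as [roll, pitch, yaw] about the fixed x, y, z axes, in that order (R = Rz(yaw) Ry(pitch) Rx(roll)).
In Python, from bench import sense, eyes, job, models gives the robot as it stands. The module is installed in compiled form; this text tells all that it offers.
- The arm moves only by the tool apply_moves, never from a script. Its argument "rows" is a list of rows, each a list of 6 numbers: the shift along the tool's x, y, z in mm, then the turn, a rotation vector about the tool's x, y, z in rad. In form: [[dx, dy, dz, rx, ry, rz], ...]. A call has exactly 5 rows; each row shifts and turns the commanded pose from where the row before left it, along the tool's axes as they then stand; what a row does not reach is not made up. A row lasts 1/8 s, in which the tool goes at most 62.5 mm and 10.7 degrees, less where a joint would pass 70% of its speed; a pose out of reach is approached as far as the arm can. A call is refused whole if a number of a shift passes 62.5 or a number of a turn 0.188, either way. A call with a gripper value outside its range is refused whole. "fingers" is the finger opening in mm, from 0 to 85.4, set as the call begins (left out, the last holds). The fingers move at their own pace and stop on an object; "grip_force" is the grip in N (left out, the last holds). Time passes only in rows, so rows that do not move let the fingers close, or fill a call up. It gives the time, the measured TCP pose, the force, the opening and the grip force at its end, in the units of the state.
- sense(): the state, without advancing time (a new reading comes with each control period).
- eyes.snapshot(name): name is "scene" or "top" or "wrist"; returns (picture, depth): 420x560x3 uint8, red, green, blue; 420x560 float32, mm along the optical axis (not along the pixel's ray), 0 where there is no reading.
- eyes.get_calibration(name): a dict with "intrinsics" (3x3 intrinsics, pixels), "R" (3x3) and "t" (3): a world point X has camera coordinates R X + t; the wrist camera has in their place "mount" (4x4, takes a point from camera to tool coordinates, whose origin is the TCP and whose axes are the flange's). Camera axes: x right, y down, z forward; pixel columns grow to the right and rows downward; lengths in mm; the calibration is good to about 2 mm. A picture is of the moment at which its call begins: read the wrist's pose just before it. get_calibration takes no time and is no camera call.
- job.hand_in(): hands the job in; it is judged then, once.
Trained networks look in the newest picture that a camera, given by its name, has taken for a name from the list of things; names that differ only in an ending like _2 or _b are one class to them, and where a whole thing is asked for, a point or a joint stands for the part that bears it (a point fixed in the world has none). Each returns a list of dicts, best first, with "confidence" (0 to 1); they miss things now and then, are a little off and sometimes report something else, mostly with a low value. They report only what shows in the picture. A call takes as long as a camera call. They do not tell look-alikes from the thing itself.
- models.boxes_of(name, camera): "xyz" ([x, y, z] in mm, in world coordinates, good to about 4 mm: the middle of the surface that is visible of it).
- models.cut_out(name, camera): "pixels" (420x560 bool, what is visible of it).
- models.place_of(name, camera): "xyz" ([x, y, z] in mm, in world coordinates, good to about 4 mm: a listed point, or the origin of a listed thing).
The state is a dict: "time": time; "joint_pos": joint angles; "qd": joint speeds; "joint_efforts": joint torques, N m; "tool_pos": TCP position; "tcp_rot": TCP orientation; "ft_force": force on the tool from outside, world axes, zero at the start; "wrist_torque": the same for the moment, N m; "finger_gap": finger opening in mm; "grip_force": force on a finger pad.
Only numpy, scipy, OpenCV 4.12 (cv2) and the standard library are available. Lean on these libraries where they do the work, as an engineer would, in place of code of your own. Each camera call takes 0.05 s, during which the arm holds its last target. There are 200 camera calls.

## Working session

There is one attempt and no reset: what is moved stays moved. The work goes in short steps, Python scripts to look and compute and a tool call to move; the robot and the scene stay as the last step left them, time stands still between calls to the robot, and variables do not carry over. Pictures are saved under pics/ and viewed, at most 10 in all, crops included, and the job is handed in when it is done.

Besides the shell and the picture viewer there is one more tool, called after "Emit:" as name(argument=value, ...), one argument or row to a line, values as JSON. apply_moves: Moves the arm, as the interface text tells. Its arguments: {"type":"object","properties":{"rows":{"type":"array"},"fingers":{"type":"number"},"grip_force":{"type":"number"}},"required":["rows"]}

```bash
mkdir -p pics
cat > h.py <<'E'
import numpy as np, cv2
from bench import sense, eyes, job, models
def snap(c):
    p,d=eyes.snapshot(c); return p,d
def cloud(c,d):
    k=eyes.get_calibration(c);K=np.array(k["intrinsics"]);v,u=np.mgrid[:420,:560]
    P=np.stack([(u-K[0,2])/K[0,0]*d,(v-K[1,2])/K[1,1]*d,d],-1)
    return (P-np.array(k["t"]))@np.array(k["R"])   # R^T (P-t)
def save(n,p): cv2.imwrite("pics/"+n+".png",p[:,:,::-1])
E
python3 - <<'E'
from h import *
s=sense();print(s)
for c in ("scene","top"):
    p,d=snap(c);save(c+"0",p);np.savez(c+"0.npz",p=p,d=d,P=cloud(c,d))
    for n in ["rig","dish","grip","pointer_ball","red_mount_mid","green_mount_mid","black_mount_mid","white_lid_mid"]:
        print(c,n,[(np.round(r["xyz"]).tolist(),round(r["confidence"],2)) for r in models.place_of(n,c)][:4])
E
```

```text
{'time': 0.0, 'joint_pos': array([-7.55394779e+01,  7.51482738e+00,  8.53298773e+01, -6.56786503e-04,
        8.72598475e+01, -4.89113239e+00]), 'qd': array([-0.0766757 ,  0.06167819, -0.02398084,  0.00262711,  0.01102092,
        0.05732775]), 'joint_efforts': array([-4.68493708e-04, -5.69383979e+01, -5.00555992e+01, -1.67767994e-04,
        1.45286802e-02, -3.36060992e-06]), 'tool_pos': array([ 198.70083899, -565.49191373,  190.8416738 ]), 'tcp_rot': array([-1.79895773e+02, -8.26081274e-03,  1.93516790e+01]), 'ft_force': array([-0.35214242, -0.8053243 ,  0.19555612]), 'wrist_torque': array([ 0.00294921, -0.03485489, -0.0029747 ]), 'grip_force': 0.0, 'finger_gap': 85.57968686427304}
scene rig [([564.0, -34.0, 2.0], 0.89)]
scene dish [([634.0, -31.0, 12.0], 0.66)]
scene grip [([430.0, -31.0, 58.0], 0.84)]
scene pointer_ball [([511.0, -117.0, 161.0], 0.52)]
scene red_mount_mid [([456.0, 257.0, 6.0], 0.7), ([430.0, 339.0, 9.0], 0.66), ([375.0, 406.0, 6.0], 0.65), ([503.0, 337.0, 9.0], 0.6)]
scene green_mount_mid [([562.0, 284.0, 5.0], 0.49)]
scene black_mount_mid [([431.0, 185.0, 10.0], 0.48)]
scene white_lid_mid [([640.0, 150.0, 2.0], 0.81)]
top rig [([566.0, -34.0, 2.0], 0.88)]
top dish [([635.0, -29.0, 10.0], 0.56)]
top grip []
top pointer_ball [([514.0, -119.0, 164.0], 0.48)]
top red_mount_mid [([457.0, 259.0, 12.0], 0.68), ([502.0, 340.0, 8.0], 0.61), ([430.0, 338.0, 10.0], 0.53), ([374.0, 398.0, 8.0], 0.41)]
top green_mount_mid [([561.0, 282.0, 10.0], 0.53)]
top black_mount_mid [([428.0, 183.0, 4.0], 0.67)]
top white_lid_mid [([642.0, 154.0, 4.0], 0.81), ([433.0, -31.0, 58.0], 0.37)]
```

View pics/scene0.png

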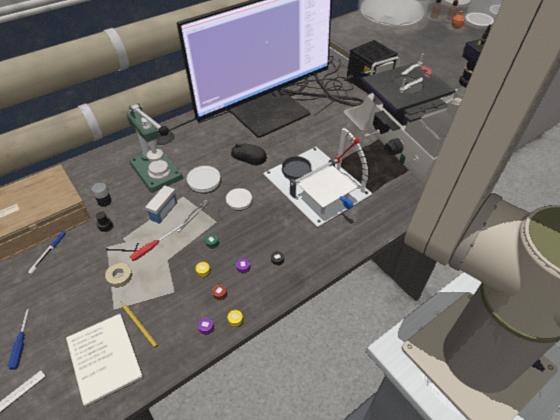

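View pics/top0.png

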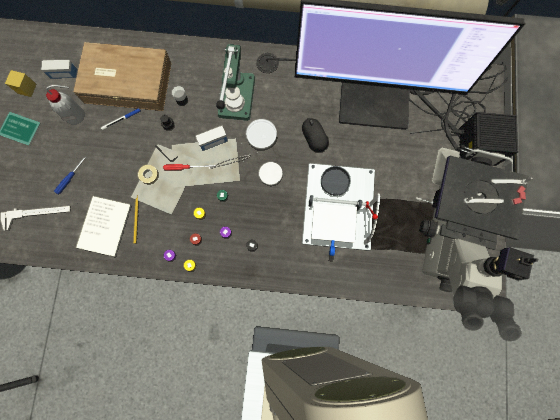

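The red specimen is at scene (219,291) and top (195,239), with purple and yellow look-alikes around it. The rig dish is at top (335,181), the blue grip at (333,247) and the red ball near (375,216). The microscope stands to the right, close to the starting arm.

Run:
```python
from h import *
for c in ("scene","top"):
    z=np.load(c+"0.npz");p,d,P=z["p"],z["d"],z["P"]
    h=cv2.cvtColor(p,cv2.COLOR_RGB2HSV).astype(int)
    red=((h[...,0]<8)|(h[...,0]>172))&(h[...,1]>130)&(h[...,2]>60)&(d>0)
    blue=(abs(h[...,0]-110)<14)&(h[...,1]>130)&(d>0)
    box=lambda m,x,y:m&(P[...,0]>x[0])&(P[...,0]<x[1])&(P[...,1]>y[0])&(P[...,1]<y[1])
    m=box(red,(380,480),(290,390));Q=P[m];print(c,"red",m.sum(),Q.mean(0).round(1),Q.min(0).round(),Q.max(0).round())
    m=box(red,(420,620),(-180,-60));Q=P[m];print("pointer",m.sum(),Q.mean(0).round(1));
    Q=Q[Q[:,2].argsort()];print("low/high",Q[:8].mean(0).round(1),Q[-8:].mean(0).round(1))
    m=box(blue,(380,480),(-80,20));Q=P[m];print("grip",m.sum(),Q.mean(0).round(1),Q.min(0).round(),Q.max(0).round())
    # base plate white
    w=(p.min(-1)>150)&(d>0)&(abs(P[...,2]-8)<5);m=box(w,(400,760),(-180,110))
    r=cv2.minAreaRect(P[m][:,:2].astype(np.float32));print("base",m.sum(),r)
    dk=(p.max(-1)<90)&(d>0)&(P[...,2]>6)&(P[...,2]<34);m=box(dk,(585,690),(-85,25));print("dish",P[m].mean(0),P[m].min(0),P[m].max(0))
    if c=="top":
        print("maxheights rows x=100..700/50, cols y=-700..0/50")
        for x in range(100,700,50):
            print(x,[int(P[(d>0)&(P[...,0]>=x)&(P[...,0]<x+50)&(P[...,1]>=y)&(P[...,1]<y+50)][:,2].max(initial=-999)) for y in range(-700,0,50)])
```

```text
scene red 116 [424.7 338.5  14.5] [412. 323.   3.] [444. 351.  21.]
pointer 66 [ 533.2 -119.5  114.8]
low/high [ 565.9 -125.3   49. ] [ 508.5 -120.1  165.5]
grip 86 [430.1 -33.3  60. ] [415. -40.  44.] [455. -28.  70.]
base 1414 ((564.385498046875, -51.84739685058594), (239.02488708496094, 191.74786376953125), 0.17034918069839478)
dish [643.44636535 -35.35898864  20.51167108] [593.53705591 -75.58251329   8.56563982] [673.17937477   8.84607639  31.2695089 ]
top red 64 [427.8 338.5  15.5] [415. 324.  12.] [441. 353.  19.]
pointer 53 [ 532.1 -117.   119.2]
low/high [ 562.5 -120.8   52.1] [ 509.2 -116.4  166.1]
grip 70 [433.8 -32.2  60.2] [417. -39.  -1.] [457. -27.  70.]
base 2267 ((564.464111328125, -48.97285461425781), (234.60574340820312, 189.7736358642578), 0.15299092233181)
dish [636.95133256 -33.11650304  19.57096904] [590.26790173 -71.12305888   6.94349775] [672.69620701   9.102441    29.87680561]
maxheights rows x=100..700/50, cols y=-700..0/50
100 [-735, -740, -736, -739, -737, -736, -739, -736, -740, -735, -642, -641, -638, -570]
150 [-738, -738, -735, -736, -739, -740, -738, -739, 605, -737, -640, -642, 723, 748]
200 [-738, -736, -739, -736, -738, -737, -740, -738, -737, -739, -738, -735, 721, 748]
250 [-737, -736, -738, -733, -738, -736, 348, 347, 347, -737, -740, -735, -738, -741]
300 [-736, -736, -739, -737, -741, -738, 325, 330, 348, 5, 6, 7, 5, 5]
350 [-999, -999, -999, 5, -999, -999, 400, 414, 299, 6, 6, 6, 6, 6]
400 [-999, -999, -999, 5, -999, -999, 394, 435, 266, 5, 7, 8, 10, 69]
450 [-999, -999, -999, 5, 3, 194, 194, 196, 177, 7, 9, 136, 63, 64]
500 [-999, -999, -999, 4, 192, 194, 195, 194, 194, 8, 9, 168, 63, 62]
550 [23, 53, 53, 50, 201, 206, 201, 229, 195, 56, 8, 159, 69, 65]
600 [-72, 56, 56, 54, 229, 204, 196, 195, 195, 7, 6, 13, 32, 29]
650 [-999, 55, 54, 53, -999, 211, 211, 208, 194, 5, 5, 14, 34, 30]
```

Emit:
apply_moves(
  rows=[
    [0, 0, -50, 0, 0, 0.169],
    [0, 0, -50, 0, 0, 0.169],
    [0, 0, -50, 0, 0, 0],
    [0, 0, -50, 0, 0, 0],
    [0, 0, -40, 0, 0, 0],
  ],
  fingers=62,
)

```text
time: 1.52
tool_pos: [198.9, -566.1, 434.6]
tcp_rot: [179.9, -0.0, -0.0]
ft_force: [0.5, -0.5, 0.0]
finger_gap: 62.0
grip_force: 0.0
```

Emit:
apply_moves(
  rows=[
    [0, -47, 0, 0, 0, 0],
    [0, -47, 0, 0, 0, 0],
    [0, -47, 0, 0, 0, 0],
    [0, -47, 0, 0, 0, 0],
    [10, -40, 0, 0, 0, 0],
  ],
)

```text
time: 2.15
tool_pos: [208.6, -336.6, 432.4]
tcp_rot: [179.9, -0.0, -0.1]
ft_force: [-0.3, 0.2, -0.6]
finger_gap: 62.0
grip_force: 0.0
```

Emit:
apply_moves(
  rows=[
    [37, -40, 0, 0, 0, 0],
    [37, -40, 0, 0, 0, 0],
    [37, -40, 0, 0, 0, 0],
    [37, -40, 0, 0, 0, 0],
    [37, -40, 0, 0, 0, 0],
  ],
)

```text
time: 2.78
tool_pos: [394.9, -136.6, 432.2]
tcp_rot: [180.0, -0.1, -0.0]
ft_force: [0.2, -0.1, 0.3]
finger_gap: 61.9
grip_force: 0.0
```

Emit:
apply_moves(
  rows=[
    [34, -40, 0, 0, 0, 0],
    [0, -48, 0, 0, 0, 0],
    [0, -48, 0, 0, 0, 0],
    [0, -48, 0, 0, 0, 0],
    [0, -48, 0, 0, 0, 0],
  ],
)

```text
time: 3.4
tool_pos: [427.8, 95.4, 432.1]
tcp_rot: [-180.0, -0.0, -0.0]
ft_force: [1.2, -0.3, 0.4]
finger_gap: 61.8
grip_force: 0.0
```

Emit:
apply_moves(
  rows=[
    [0, -48, 0, 0, 0, 0],
    [0, -48, 50, 0, 0, 0],
    [0, -48, 50, 0, 0, 0],
    [0, -48, 60, 0, 0, 0],
    [0, -50, 60, 0, 0, 0],
  ],
)

```text
time: 4.03
tool_pos: [427.8, 308.8, 243.6]
tcp_rot: [-180.0, -0.0, 0.0]
ft_force: [1.3, 0.7, 0.9]
finger_gap: 62.1
grip_force: 0.0
```

```bash
cat >> h.py <<'E'
from scipy.spatial.transform import Rotation as Ro
def wrist():
    s=sense();p,d=snap("wrist");k=eyes.get_calibration("wrist");K=np.array(k["intrinsics"]);M=np.array(k["mount"]);v,u=np.mgrid[:420,:560]
    P=np.stack([(u-K[0,2])/K[0,0]*d,(v-K[1,2])/K[1,1]*d,d],-1)@M[:3,:3].T+M[:3,3]
    R=Ro.from_euler("xyz",s["tcp_rot"],degrees=True).as_matrix()
    return s,p,d,P@R.T+s["tool_pos"]
def hsv(p): return cv2.cvtColor(p,cv2.COLOR_RGB2HSV).astype(int)
E
python3 - <<'E'
from h import *
s,p,d,P=wrist();save("w1",p);print(s["tool_pos"],s["tcp_rot"])
h=hsv(p);m=((h[...,0]<8)|(h[...,0]>172))&(h[...,1]>130)&(h[...,2]>60)&(d>0)&(abs(P[...,0]-428)<50)&(abs(P[...,1]-338)<50)
Q=P[m];print(m.sum(),Q.mean(0),Q.min(0),Q.max(0));print(cv2.minEnclosingCircle(Q[Q[:,2]>12][:,:2].astype(np.float32)))
print([(np.round(r["xyz"]).tolist(),round(r["confidence"],2)) for r in models.place_of("red_mount_mid","wrist")][:4])
E
```

```text
[427.77060413 308.83843023 243.59345268] [-1.79981953e+02 -4.43754655e-02  1.26976944e-03]
413 [431.4249232  339.27517108  14.99620338] [416.17606268 324.95071429   6.38481306] [445.58422376 353.65554626  17.5297382 ]
((430.7950744628906, 339.4118347167969), 14.925777435302734)
[([427.0, 342.0, 9.0], 0.93), ([382.0, 406.0, 10.0], 0.82), ([455.0, 258.0, 6.0], 0.75), ([358.0, 346.0, 9.0], 0.7)]
```

View pics/w1.png

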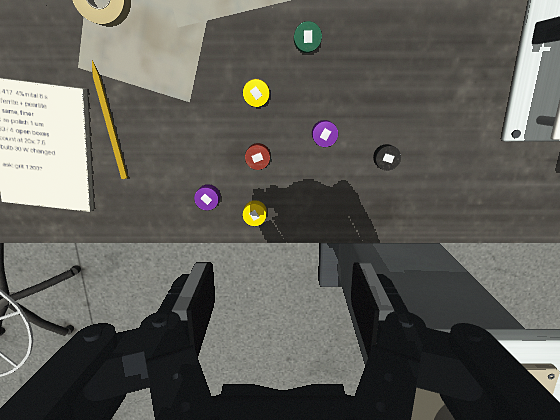

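The red one is at wrist (258,157), world (431,339), with radius 14.9 mm as expected. Now I'll descend.

Emit:
apply_moves(
  rows=[
    [1, -10, 30, 0, 0, 0],
    [1, -10, 40, 0, 0, 0],
    [1, -10.5, 40, 0, 0, 0],
    [0, 0, 40, 0, 0, 0],
    [0, 0, 30, 0, 0, 0],
  ],
)

```text
time: 4.75
tool_pos: [431.2, 337.5, 64.0]
tcp_rot: [180.0, 0.0, -0.0]
ft_force: [-0.0, 0.6, 0.3]
finger_gap: 62.0
grip_force: 0.0
```

Emit:
apply_moves(
  rows=[
    [0, -2, 20, 0, 0, 0],
    [0, 0, 20, 0, 0, 0],
    [0, 0, 12, 0, 0, 0],
    [0, 0, 6, 0, 0, 0],
    [0, 0, 0, 0, 0, 0],
  ],
)

```text
time: 5.38
tool_pos: [431.3, 340.1, 7.2]
tcp_rot: [-180.0, -0.0, -0.0]
ft_force: [0.7, 0.6, 0.2]
finger_gap: 61.8
grip_force: 0.0
```

Emit:
apply_moves(
  rows=[
    [0, 0, 0, 0, 0, 0],
    [0, 0, 0, 0, 0, 0],
    [0, 0, 0, 0, 0, 0],
    [0, 0, 0, 0, 0, 0],
    [0, 0, 0, 0, 0, 0],
  ],
  fingers=24,
  grip_force=25,
)

```text
time: 6.0
tool_pos: [431.0, 340.0, 6.9]
tcp_rot: [-180.0, 0.0, -0.0]
ft_force: [0.7, -0.4, 0.4]
finger_gap: 24.2
grip_force: 0.0
```

Run:
```python
from h import *
s,p,d,P=wrist();save("w2",p)
p,d=snap("scene");P=cloud("scene",d);h=hsv(p);m=((h[...,0]<8)|(h[...,0]>172))&(h[...,1]>130)&(h[...,2]>60)&(d>0)&(abs(P[...,0]-428)<80)&(abs(P[...,1]-338)<60)
Q=P[m];print(m.sum(),Q.mean(0),Q.min(0),Q.max(0))
```

```text
115 [423.35832898 339.12313605  14.12864235] [ 4.12620915e+02  3.23751778e+02 -2.36470369e-01] [440.64325129 351.40228398  20.06129075]
```

View pics/w2.png

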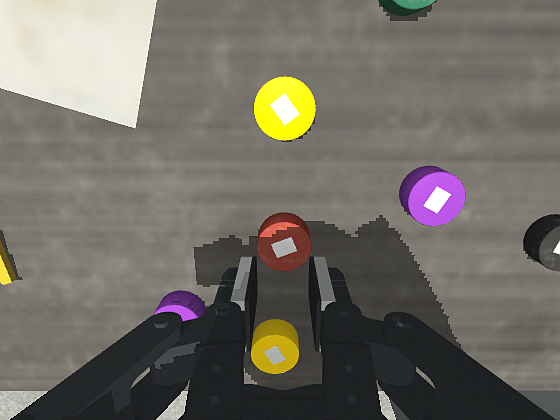

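The red mount at (284,242) has not moved. The fingertips at (240..320,262) closed above it, so I'll measure how far the tips really reach at this opening.

Run:
```python
from h import *
s,p,d,P=wrist();k=eyes.get_calibration("wrist");K=np.array(k["intrinsics"]);M=np.array(k["mount"])
T=(P-s["tool_pos"])*[1,-1,-1]
print(s["tool_pos"],s["finger_gap"])
m=(d>0)&(np.abs(T[...,0])<20)&(np.abs(T[...,1])>10)&(np.abs(T[...,1])<40)&(T[...,2]<5)
for sg in (1,-1):
    Q=T[m&(T[...,1]*sg>0)]; print(len(Q),Q.min(0),Q.max(0),np.percentile(Q[:,2],[50,90,95,99]))
for z in (0,-10,-19):
    c=M[:3,:3].T@(np.array([0,0,z])-M[:3,3]);print(z,(K@c/c[2])[:2])
h=hsv(p);m=((h[...,0]<8)|(h[...,0]>172))&(h[...,1]>130)&(h[...,2]>60)&(d>0)&(abs(P[...,0]-428)<50)&(abs(P[...,1]-338)<50)
Q=P[m];print(Q.mean(0),Q.min(0),Q.max(0));Q=Q[Q[:,2]>13];print(cv2.minEnclosingCircle(Q[:,:2].astype(np.float32)))
```

```text
[431.02927634 339.97810607   6.88418583] 24.12669176778722
12041 [ -12.27737916   10.00066425 -127.84957447] [19.4879682  39.99866043  4.92431577] [-95.28438292 -62.09204426 -50.1683256   -7.76126783]
11934 [ -12.45437729  -39.99472073 -128.39186844] [ 19.65132882 -10.00468041   4.93118333] [-95.34313409 -63.54365038 -52.00892681  -8.05229112]
0 [282.51088473 239.78009222]
-10 [282.50977615 247.50717242]
-19 [282.5086789 255.1553662]
[433.60602951 339.32089686  13.67521888] [ 4.15509219e+02  3.24803959e+02 -3.31706420e-01] [445.84093122 354.02694618  16.87812803]
((430.60015869140625, 339.47161865234375), 15.311958312988281)
```

Emit:
apply_moves(
  rows=[
    [0, 0, 0, 0, 0, 0],
    [0, 0, 0, 0, 0, 0],
    [0, 0, 0, 0, 0, 0],
    [0, 0, 5, 0, 0, 0],
    [0, 0.5, 5, 0, 0, 0],
  ],
  fingers=55,
)

```text
time: 6.78
tool_pos: [431.0, 339.4, -3.5]
tcp_rot: [180.0, 0.0, -0.0]
ft_force: [0.2, -0.4, -1.3]
finger_gap: 55.2
grip_force: 0.0
```

Emit:
apply_moves(
  rows=[
    [0, 0, 0, 0, 0, 0],
    [0, 0, 0, 0, 0, 0],
    [0, 0, 0, 0, 0, 0],
    [0, 0, 0, 0, 0, 0],
    [0, 0, 0, 0, 0, 0],
  ],
  fingers=24,
)

```text
time: 7.4
tool_pos: [431.1, 339.5, -3.0]
tcp_rot: [-180.0, -0.0, -0.0]
ft_force: [0.8, 0.7, -0.4]
finger_gap: 23.9
grip_force: 0.0
```

Run:
```python
from h import *
s,p,d,P=wrist();save("w3",np.vstack([p[180:400,130:430]]).repeat(2,0).repeat(2,1))
h=hsv(p);m=((h[...,0]<8)|(h[...,0]>172))&(h[...,1]>130)&(h[...,2]>60)&(d>0)&(abs(P[...,0]-428)<50)&(abs(P[...,1]-338)<50)
Q=P[m];print(Q.mean(0),Q.min(0),Q.max(0));Q=Q[Q[:,2]>12];print(cv2.minEnclosingCircle(Q[:,:2].astype(np.float32)))
T=(P-s["tool_pos"])*[1,-1,-1]
# pad tips: column profile of depth near pad pixels
for u in (232,240,248,314,322,330): print(u,[(v,T[v,u].round().tolist()) for v in range(240,300,8)])
```

```text
[433.77778984 339.3126188   13.56654757] [415.59395668 324.65154658  -0.53385529] [446.017075   353.89265931  16.99485587]
((430.7522888183594, 339.27142333984375), 15.214909553527832)
232 [(240, [1.0, -28.0, -3.0]), (248, [-4.0, -29.0, -2.0]), (256, [-9.0, -29.0, -2.0]), (264, [-14.0, -29.0, -2.0]), (272, [7.0, -22.0, -48.0]), (280, [7.0, -21.0, -55.0]), (288, [8.0, -20.0, -62.0]), (296, [11.0, -18.0, -73.0])]
240 [(240, [1.0, -24.0, -3.0]), (248, [-4.0, -24.0, -2.0]), (256, [-9.0, -24.0, -3.0]), (264, [11.0, -18.0, -49.0]), (272, [12.0, -17.0, -57.0]), (280, [11.0, -17.0, -61.0]), (288, [11.0, -16.0, -68.0]), (296, [12.0, -15.0, -73.0])]
248 [(240, [1.0, -19.0, -2.0]), (248, [-5.0, -20.0, -1.0]), (256, [-8.0, -20.0, -4.0]), (264, [83.0, 0.0, -181.0]), (272, [11.0, -14.0, -56.0]), (280, [12.0, -13.0, -62.0]), (288, [12.0, -13.0, -68.0]), (296, [12.0, -12.0, -73.0])]
314 [(240, [1.0, 18.0, -2.0]), (248, [-4.0, 18.0, -1.0]), (256, [-9.0, 18.0, -3.0]), (264, [12.0, 13.0, -50.0]), (272, [12.0, 13.0, -57.0]), (280, [12.0, 12.0, -63.0]), (288, [10.0, 12.0, -66.0]), (296, [8.0, 12.0, -67.0])]
322 [(240, [1.0, 22.0, -1.0]), (248, [-4.0, 22.0, -3.0]), (256, [-9.0, 23.0, -2.0]), (264, [12.0, 17.0, -50.0]), (272, [12.0, 16.0, -57.0]), (280, [11.0, 16.0, -62.0]), (288, [11.0, 15.0, -68.0]), (296, [12.0, 14.0, -73.0])]
330 [(240, [1.0, 27.0, -2.0]), (248, [-4.0, 27.0, -2.0]), (256, [-10.0, 27.0, -1.0]), (264, [-14.0, 27.0, -3.0]), (272, [7.0, 20.0, -49.0]), (280, [12.0, 18.0, -63.0]), (288, [11.0, 18.0, -68.0]), (296, [12.0, 17.0, -74.0])]
```

View pics/w3.png

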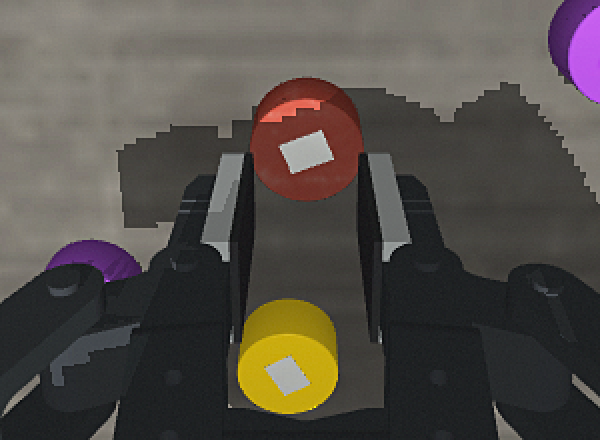

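The red mount is still untouched at (431,339). The wrist depth puts the fingertips about 45 mm behind the reported TCP, and the lack of contact at z = -3 agrees with that. I'll go down with the fingers open, watching the force.

Emit:
apply_moves(
  rows=[
    [0, 0, 0, 0, 0, 0],
    [0, 0, 0, 0, 0, 0],
    [0, 0, 8, 0, 0, 0],
    [0, 0, 8, 0, 0, 0],
    [0, 0, 6, 0, 0, 0],
  ],
  fingers=50,
)

```text
time: 8.07
tool_pos: [430.5, 339.1, -26.2]
tcp_rot: [180.0, 0.1, -0.0]
ft_force: [-1.1, -0.0, 0.4]
finger_gap: 50.5
grip_force: 0.0
```

Run:
```python
from h import *
s,p,d,P=wrist();print(s["tool_pos"],s["ft_force"])
T=(P-s["tool_pos"])*[1,-1,-1]
m=(d>0)&(np.abs(T[...,0])<16)&(np.abs(T[...,1])>20)&(np.abs(T[...,1])<36)&(P[...,2]>5)
v=np.where(m)
for sg in (1,-1):
    q=T[m&(T[...,1]*sg>0)]; w=P[m&(T[...,1]*sg>0)]; o=np.argsort(w[:,2])[:400:40]; print(np.c_[q[o],w[o,2]].round(0).tolist())
h=hsv(p);m=((h[...,0]<8)|(h[...,0]>172))&(h[...,1]>130)&(h[...,2]>60)&(d>0)&(abs(P[...,0]-428)<50)&(abs(P[...,1]-338)<50)
Q=P[m];Q=Q[Q[:,2]>12];print(cv2.minEnclosingCircle(Q[:,:2].astype(np.float32)))
```

```text
[430.49444112 339.09599322 -26.21914244] [-1.10646908 -0.00322735  0.43075796]
[[7.0, 25.0, -41.0, 15.0], [8.0, 25.0, -44.0, 18.0], [11.0, 25.0, -46.0, 20.0], [12.0, 27.0, -47.0, 21.0], [11.0, 29.0, -48.0, 22.0], [12.0, 30.0, -49.0, 23.0], [-1.0, 25.0, -50.0, 24.0], [12.0, 30.0, -51.0, 25.0], [1.0, 25.0, -52.0, 26.0], [8.0, 35.0, -53.0, 27.0]]
[[-2.0, -25.0, -41.0, 15.0], [-1.0, -25.0, -44.0, 18.0], [12.0, -31.0, -46.0, 20.0], [7.0, -25.0, -47.0, 21.0], [11.0, -29.0, -48.0, 22.0], [12.0, -29.0, -49.0, 23.0], [8.0, -34.0, -50.0, 24.0], [8.0, -35.0, -51.0, 25.0], [12.0, -27.0, -52.0, 26.0], [-10.0, -25.0, -53.0, 27.0]]
((430.6749267578125, 339.7137756347656), 15.506012916564941)
```

Emit:
apply_moves(
  rows=[
    [0, 0, 4, 0, 0, 0],
    [0, 0, 4, 0, 0, 0],
    [0, 0, 0, 0, 0, 0],
    [0, 0, 0, 0, 0, 0],
    [0, 0, 0, 0, 0, 0],
  ],
)

```text
time: 8.75
tool_pos: [431.3, 339.6, -32.8]
tcp_rot: [-180.0, -0.0, -0.0]
ft_force: [0.5, 0.1, 0.6]
finger_gap: 50.3
grip_force: 0.0
```

Emit:
apply_moves(
  rows=[
    [0, 0, 0, 0, 0, 0],
    [0, 0, 0, 0, 0, 0],
    [0, 0, 0, 0, 0, 0],
    [0, 0, 0, 0, 0, 0],
    [0, 0, 0, 0, 0, 0],
  ],
  fingers=22,
)

```text
time: 9.38
tool_pos: [431.3, 339.6, -32.8]
tcp_rot: [-180.0, -0.0, -0.0]
ft_force: [-1.2, -0.8, 5.3]
finger_gap: 28.6
grip_force: 24.8
```

Emit:
apply_moves(
  rows=[
    [0, 0, -20, 0, 0, 0],
    [0, 0, -35, 0, 0, 0],
    [0, 0, -40, 0, 0, 0],
    [0, 0, -40, 0, 0, 0],
    [0, 0, 0, 0, 0, 0],
  ],
)

```text
time: 10.0
tool_pos: [433.5, 341.1, 105.9]
tcp_rot: [-179.8, -0.3, -0.0]
ft_force: [0.3, -0.1, -0.7]
finger_gap: 28.8
grip_force: 24.7
```

Emit:
apply_moves(
  rows=[
    [15, 36, 0, 0, 0, 0],
    [15, 37, 0, 0, 0, 0],
    [15, 37, 0, 0, 0, 0],
    [15, 37, 0, 0, 0, 0],
    [15, 37, 0, 0, 0, 0],
  ],
)

```text
time: 10.62
tool_pos: [505.4, 154.1, 100.2]
tcp_rot: [180.0, 0.1, -0.0]
ft_force: [0.2, -0.5, -0.0]
finger_gap: 28.7
grip_force: 24.8
```

Emit:
apply_moves(
  rows=[
    [15, 37, 0, 0, 0, 0],
    [15, 37, 0, 0, 0, 0],
    [15, 37, 0, 0, 0, 0],
    [15, 37, 0, 0, 0, 0],
    [20, 37, 0, 0, 0, 0],
  ],
)

```text
time: 11.25
tool_pos: [585.3, -30.7, 100.0]
tcp_rot: [-180.0, 0.1, -0.0]
ft_force: [-0.2, 0.3, -1.1]
finger_gap: 28.8
grip_force: 24.8
```

Run:
```python
from h import *
s,p,d,P=wrist();print(s["tool_pos"],s["finger_gap"],s["grip_force"]);save("w4",p)
for n in ("dish","pointer_ball","grip"): print(n,[(np.round(r["xyz"]).tolist(),round(r["confidence"],2)) for r in models.place_of(n,"wrist")][:2])
m=(p.max(-1)<100)&(d>0)&(P[...,2]>6)&(P[...,2]<34)&(abs(P[...,0]-636)<60)&(abs(P[...,1]+32)<60);Q=P[m];print(m.sum(),Q.mean(0),Q.min(0),Q.max(0))
R=Q[Q[:,2]>24];print(len(R),cv2.minEnclosingCircle(R[:,:2].astype(np.float32)))
h=hsv(p);m=((h[...,0]<8)|(h[...,0]>172))&(h[...,1]>130)&(h[...,2]>60)&(d>0)
Q=P[m]-s["tool_pos"];Q=Q[np.linalg.norm(Q,axis=1)<80];print(len(Q),Q.min(0),Q.max(0)) if len(Q) else 0
```

```text
[585.26023672 -30.66505003 100.03051496] 28.80603342180823 24.777429699897766
dish [([638.0, -31.0, 11.0], 0.97)]
pointer_ball [([566.0, -32.0, -3.0], 0.32)]
grip [([432.0, -32.0, 53.0], 0.56)]
10338 [633.94718931 -32.23523898  13.21574116] [576.40773396 -73.73596201   6.24548514] [675.33596404   9.01803544  29.38149206]
1441 ((633.8058471679688, -32.10984420776367), 41.824913024902344)
2571 [-15.3422553  -14.02667302  33.38665691] [14.69820997 14.03019864 49.64034229]
```

View pics/w4.png

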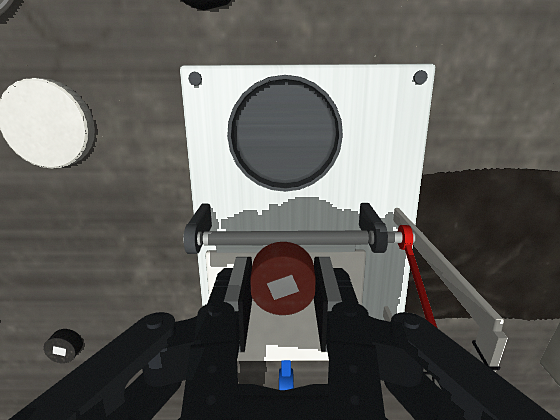

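The specimen is held squarely with its label up at wrist (283,280). The dish is at (285,132), world (636,-32), and the flap is down.

Emit:
apply_moves(
  rows=[
    [25, 0.7, 0, 0, 0, 0],
    [25, 0.7, 0, 0, 0, 0],
    [0, 0, 35, 0, 0, 0],
    [0, 0, 35, 0, 0, 0],
    [0, 0, 20, 0, 0, 0],
  ],
)

```text
time: 12.08
tool_pos: [633.6, -29.3, 8.8]
tcp_rot: [-180.0, 0.2, 0.1]
ft_force: [-0.7, 0.7, -0.8]
finger_gap: 28.8
grip_force: 24.8
```

Emit:
apply_moves(
  rows=[
    [0, 0, 15, 0, 0, 0],
    [0, 0, 10, 0, 0, 0],
    [0, 0, 4, 0, 0, 0],
    [0, 0, 0, 0, 0, 0],
    [0, 0, 0, 0, 0, 0],
  ],
)

```text
time: 12.7
tool_pos: [636.8, -31.1, -16.1]
tcp_rot: [180.0, -0.1, -0.0]
ft_force: [-0.1, 0.3, -1.0]
finger_gap: 28.6
grip_force: 24.8
```

Bottom is now at about z 17, so another 4.5 mm down, then open and rise.

Emit:
apply_moves(
  rows=[
    [0, 0, 2.5, 0, 0, 0],
    [0, 0.5, 2, 0, 0, 0],
    [0, 0, 0, 0, 0, 0],
    [0, 0, 0, 0, 0, 0],
    [0, 0, 0, 0, 0, 0],
  ],
)

```text
time: 13.32
tool_pos: [635.9, -31.5, -21.7]
tcp_rot: [-180.0, 0.0, -0.0]
ft_force: [-1.0, -0.0, 0.1]
finger_gap: 28.7
grip_force: 24.8
```

Emit:
apply_moves(
  rows=[
    [0, 0, 0, 0, 0, 0],
    [0, 0, 0, 0, 0, 0],
    [0, 0, 0, 0, 0, 0],
    [0, 0, 0, 0, 0, 0],
    [0, 0, 0, 0, 0, 0],
  ],
  fingers=38,
)

```text
time: 13.95
tool_pos: [636.0, -31.4, -21.6]
tcp_rot: [180.0, 0.0, -0.0]
ft_force: [-0.5, 0.6, 0.6]
finger_gap: 38.1
grip_force: 0.0
```

Emit:
apply_moves(
  rows=[
    [0, 0, -10, 0, 0, 0],
    [0, 0, -25, 0, 0, 0],
    [0, 0, -40, 0, 0, 0],
    [0, 0, -50, 0, 0, 0],
    [0, 0, -50, 0, 0, 0],
  ],
)

```text
time: 14.58
tool_pos: [635.8, -31.4, 155.7]
tcp_rot: [180.0, -0.0, -0.0]
ft_force: [1.5, -0.2, -0.3]
finger_gap: 37.7
grip_force: 0.0
```

Emit:
apply_moves(
  rows=[
    [-40, 0, -40, 0, 0, 0],
    [-50, 0, 0, 0, 0, 0],
    [-50, 0, 0, 0, 0, 0],
    [-50, 0, 0, 0, 0, 0],
    [-20, 0, 0, 0, 0, 0],
  ],
)

```text
time: 15.2
tool_pos: [424.1, -31.4, 194.1]
tcp_rot: [180.0, -0.1, -0.0]
ft_force: [0.7, 0.2, 0.7]
finger_gap: 38.0
grip_force: 0.0
```

Run:
```python
from h import *
s,p,d,P=wrist();print(s["tool_pos"]);save("w5",p)
h=hsv(p);red=((h[...,0]<8)|(h[...,0]>172))&(h[...,1]>130)&(h[...,2]>60)&(d>0)
m=red&(abs(P[...,0]-636)<45)&(abs(P[...,1]+32)<45);Q=P[m];print("red",m.sum(),Q.mean(0),Q.min(0),Q.max(0))
m=red&(P[...,1]<-90)&(P[...,0]>440);Q=P[m];print("ptr",m.sum());Q=Q[Q[:,2].argsort()];print(Q[:10].mean(0),Q[-10:].mean(0))
for n in ("dish","pointer_ball","grip","red_mount_mid"): print(n,[(np.round(r["xyz"]).tolist(),round(r["confidence"],2)) for r in models.place_of(n,"wrist")][:2])
p,d=snap("scene");p,d=snap("top")
for n in ("grip","pointer_ball"): print(n,[[(np.round(r["xyz"],1).tolist(),round(r["confidence"],2)) for r in models.place_of(n,c)][:2] for c in ("scene","top")])
```

```text
[424.10776126 -31.35302212 194.08010156]<stdin>:4: RuntimeWarning: Mean of empty slice.
  ret = um.true_divide(
Traceback (most recent call last):
ValueError: zero-size array to reduction operation minimum which has no identity
```

View pics/w5.png

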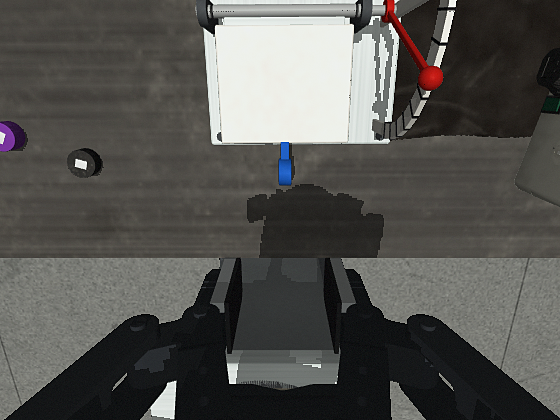

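The flap is at (285,85), the blue grip at (285,163) and the red ball at (431,77). The dish is out of this view, so I'll check the specimen from the fixed cameras and measure the ball and the grip here.

Run:
```python
from h import *
def go(c,p,d,P):
    h=hsv(p);red=((h[...,0]<8)|(h[...,0]>172))&(h[...,1]>110)&(h[...,2]>50)&(d>0)
    for nm,m in (("red",red&(abs(P[...,0]-636)<42)&(abs(P[...,1]+32)<42)),("ball",red&(abs(P[...,1]+118)<14)&(P[...,2]>152)&(P[...,0]>460)&(P[...,0]<560)),("grip",(abs(h[...,0]-110)<14)&(h[...,1]>130)&(abs(P[...,0]-431)<25)&(abs(P[...,1]+32)<20)&(d>0)&(P[...,2]>35))):
        Q=P[m];print(c,nm,len(Q), np.r_[Q.mean(0),Q.min(0),Q.max(0)].round(1) if len(Q) else "")
        if nm=="ball" and len(Q)>20:
            f=np.linalg.lstsq(np.c_[2*Q,np.ones(len(Q))],(Q**2).sum(1),rcond=None)[0];print("sphere",f[:3],np.sqrt(f[3]+f[:3]@f[:3]))
    for n in ("pointer_ball","grip","red_mount_mid"): print(n,[(np.round(r["xyz"],1).tolist(),round(r["confidence"],2)) for r in models.place_of(n,c)][:6])
s,p,d,P=wrist();go("wrist",p,d,P)
for c in("scene","top"): p,d=snap(c);go(c,p,d,cloud(c,d));save(c+"1",p)
```

```text
wrist red 0 
wrist ball 501 [ 511.6 -116.2  163.3  505.2 -124.1  156.5  518.3 -110.4  167.4]
sphere [ 511.69559625 -117.64488257  159.58336539] 6.484536781190518
wrist grip 518 [436.3 -33.5 100.3 413.2 -51.9  53.5 455.4 -12.1 321. ]
pointer_ball [([509.9, -117.2, 162.6], 0.58)]
grip [([433.2, -32.8, 56.3], 0.68)]
red_mount_mid [([456.2, 257.0, 10.0], 0.94)]
scene red 74 [627.9 -30.3  24.5 616.  -48.8  13.6 645.5 -18.5  30.8]
scene ball 0 
scene grip 85 [429.9 -33.2  60.1 415.  -40.7  47.2 455.5 -28.4  70.7]
pointer_ball []
grip [([429.6, -32.6, 54.8], 0.63), ([634.6, -28.9, 9.4], 0.58)]
red_mount_mid [([455.7, 259.7, 7.3], 0.66), ([360.2, 347.4, 11.6], 0.56), ([633.2, -31.9, 17.2], 0.47), ([502.3, 339.9, 6.8], 0.46)]
top red 67 [631.5 -28.9  25.2 618.9 -41.5  12.2 647.7 -16.3  31.8]
top ball 0 
top grip 0 
pointer_ball []
grip []
red_mount_mid [([503.7, 339.4, 7.0], 0.62), ([355.5, 346.5, 8.7], 0.54), ([635.5, -35.4, 18.9], 0.49), ([375.6, 400.7, 3.7], 0.45), ([457.4, 257.1, 11.2], 0.44)]
```

The specimen lies in the dish at (634,-31) with its top near z 27. The ball at (511.5,-117.6,160.5) gives a pointer angle of about 1.09 from both its height and its x. Now the grip.

Emit:
apply_moves(
  rows=[
    [7, 1.3, 20, 0, 0, 0],
    [0, 0, 40, 0, 0, 0],
    [0, 0, 40, 0, 0, 0],
    [0, 0, 30, 0, 0, 0],
    [0, 0, 20, 0, 0, 0],
  ],
)

```text
time: 16.48
tool_pos: [432.0, -32.5, 41.5]
tcp_rot: [-180.0, 0.1, -0.0]
ft_force: [0.8, 0.1, -0.5]
finger_gap: 37.8
grip_force: 0.0
```

Emit:
apply_moves(
  rows=[
    [0, 0, 15, 0, 0, 0],
    [0, 0, 10, 0, 0, 0],
    [0, 0, 6, 0, 0, 0],
    [0, 0, 0, 0, 0, 0],
    [0, 0, 0, 0, 0, 0],
  ],
)

```text
time: 17.1
tool_pos: [433.5, -32.8, 13.0]
tcp_rot: [180.0, -0.1, -0.0]
ft_force: [0.7, -0.6, -0.1]
finger_gap: 38.0
grip_force: 0.0
```

Run:
```python
from h import *
s,p,d,P=wrist();print(s["tool_pos"]);T=(P-s["tool_pos"])*[1,-1,-1]
h=hsv(p);m=(abs(h[...,0]-110)<14)&(h[...,1]>130)&(d>0)&(abs(P[...,0]-436)<40)&(abs(P[...,1]+32)<40);Q=P[m];print(len(Q),np.percentile(Q,[2,50,98],axis=0).round(1))
m=(d>0)&(np.abs(T[...,0])<16)&(np.abs(abs(T[...,1])-20)<3);q=P[m];q=q[(q[:,2]>20)];print(np.sort(q[:,2])[:200:20].round())
save("w6",p)
```

```text
[433.53964915 -32.80816656  13.03755131]
2436 [[423.2 -56.6  55.9]
 [441.1 -33.4  64.3]
 [458.1  -7.1 134.4]]
[53. 55. 55. 56. 57. 57. 58. 58. 59. 59.]
```

View pics/w6.png

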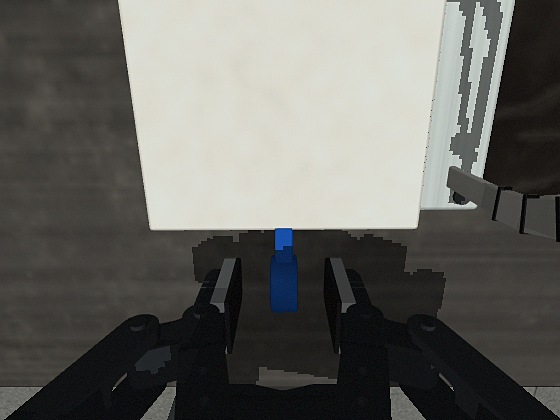

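The grip at (284,270) lies centred between the fingers, and the tips are at about z 53. I'll go down 13 mm more and close.

Emit:
apply_moves(
  rows=[
    [-2, 0, 7, 0, 0, 0],
    [0, 0, 6, 0, 0, 0],
    [0, 0, 0, 0, 0, 0],
    [0, 0, 0, 0, 0, 0],
    [0, 0, 0, 0, 0, 0],
  ],
)

```text
time: 17.77
tool_pos: [431.2, -32.7, -0.4]
tcp_rot: [180.0, -0.0, -0.0]
ft_force: [-0.5, 0.2, 0.8]
finger_gap: 37.8
grip_force: 0.0
```

Emit:
apply_moves(
  rows=[
    [0, 0, 0, 0, 0, 0],
    [0, 0, 0, 0, 0, 0],
    [0, 0, 0, 0, 0, 0],
    [0, 0, 0, 0, 0, 0],
    [0, 0, 0, 0, 0, 0],
  ],
  fingers=6,
  grip_force=30,
)

```text
time: 18.4
tool_pos: [431.1, -33.2, -0.4]
tcp_rot: [180.0, -0.0, -0.0]
ft_force: [-1.4, -5.0, 2.5]
finger_gap: 11.5
grip_force: 33.7
```

Emit:
apply_moves(
  rows=[
    [0.35, 0, -9.8, 0, 0, 0],
    [1.05, 0, -9.75, 0, 0, 0],
    [1.8, 0, -9.65, 0, 0, 0],
    [2.5, 0, -9.5, 0, 0, 0],
    [3.1, 0, -9.3, 0, 0, 0],
  ],
)

```text
time: 19.02
tool_pos: [440.0, -33.1, 47.3]
tcp_rot: [180.0, -0.0, -0.0]
ft_force: [4.5, -5.9, -5.7]
finger_gap: 11.6
grip_force: 31.8
```

Emit:
apply_moves(
  rows=[
    [3.8, 0, -9.0, 0, 0, 0],
    [4.5, 0, -8.7, 0, 0, 0],
    [5.1, 0, -8.4, 0, 0, 0],
    [5.7, 0, -8.0, 0, 0, 0],
    [6.2, 0, -7.6, 0, 0, 0],
  ],
)

```text
time: 19.65
tool_pos: [464.5, -33.0, 88.3]
tcp_rot: [180.0, 0.1, -0.0]
ft_force: [3.7, -4.8, -7.3]
finger_gap: 11.6
grip_force: 30.8
```

Emit:
apply_moves(
  rows=[
    [6.8, 0, -7.1, 0, 0, 0],
    [7.2, 0, -6.6, 0, 0, 0],
    [7.8, 0, -6.0, 0, 0, 0],
    [8.1, 0, -5.4, 0, 0, 0],
    [0, 0, 0, 0, 0, 0],
  ],
)

```text
time: 20.27
tool_pos: [495.9, -32.8, 114.6]
tcp_rot: [180.0, -0.0, -0.0]
ft_force: [0.9, -6.1, -3.8]
finger_gap: 11.5
grip_force: 31.0
```

Run:
```python
from h import *
s,p,d,P=wrist();print(s["tool_pos"],s["ft_force"]);save("w7",p)
p,d=snap("scene");P=cloud("scene",d);save("scene2",cv2.resize(p[110:230,250:400],(750,600),interpolation=cv2.INTER_CUBIC))
def flap(c,p,d,P):
    m=(p.min(-1)>120)&(d>0)&(abs(P[...,1]+32)<45)&(P[...,2]>68)&(P[...,2]<162)&(P[...,0]>470)&(P[...,0]<575);Q=P[m]
    if len(Q)<50: print(c,"few");return
    f=cv2.fitLine(Q[:,[0,2]].astype(np.float32),cv2.DIST_HUBER,0,.01,.01).ravel();print(c,len(Q),f,np.arctan2(abs(f[1]),abs(f[0])))
flap("scene",p,d,P)
h=hsv(p);m=((h[...,0]<8)|(h[...,0]>172))&(h[...,1]>110)&(d>0)&(abs(P[...,1]+119)<14)&(P[...,2]>55)&(P[...,0]>460)&(P[...,0]<580);Q=P[m]
print(len(Q),np.arctan2(*np.abs(cv2.fitLine(Q[:,[0,2]].astype(np.float32),cv2.DIST_HUBER,0,.01,.01).ravel()[1::-1])))
p,d=snap("top");flap("top",p,d,cloud("top",d))
for c in("scene","top"):
  for n in ("pointer_ball","grip"): print(c,n,[(np.round(r["xyz"],1).tolist(),round(r["confidence"],2)) for r in models.place_of(n,c)][:2])
```

```text
[495.88519674 -32.82094151 114.58876721] [ 0.87824547 -6.13709122 -3.77599637]
scene few
38 1.1252445
top few
scene pointer_ball [([510.5, -116.2, 157.2], 0.63)]
scene grip [([492.6, -28.3, 167.7], 0.65)]
top pointer_ball [([513.2, -116.8, 164.7], 0.35)]
top grip []
```

View pics/scene2.png

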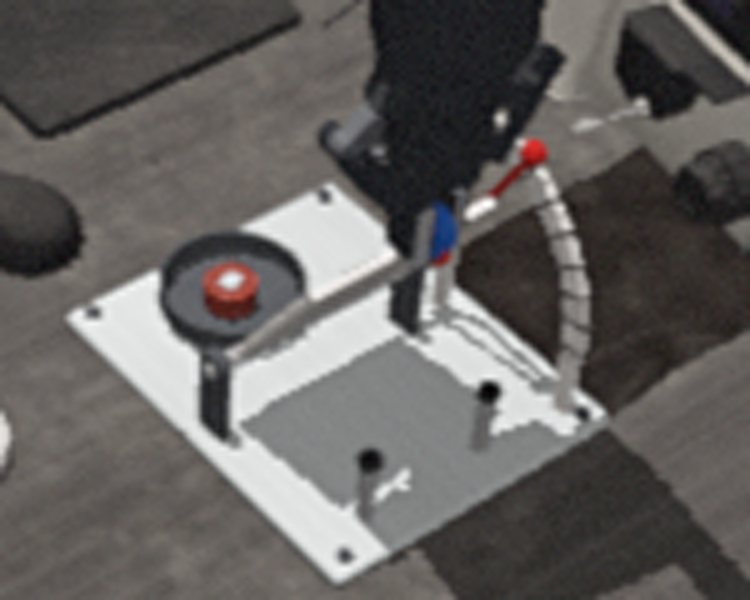

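The flap is up at about 1.02 with the specimen flat, label up, in the dish at (230,285). Last bit to 1.09, and then I'll check the flap and pointer against each other.

Emit:
apply_moves(
  rows=[
    [4.2, 0, -2.5, 0, 0, 0],
    [4.4, 0, -2.4, 0, 0, 0],
    [0, 0, 0, 0, 0, 0],
    [0, 0, 0, 0, 0, 0],
    [0, 0, 0, 0, 0, 0],
  ],
)

```text
time: 21.25
tool_pos: [503.4, -32.7, 118.9]
tcp_rot: [180.0, 0.0, -0.0]
ft_force: [1.8, -5.9, -4.4]
finger_gap: 11.2
grip_force: 30.6
```

Run:
```python
from h import *
s,p,d,P=wrist();print(s["tool_pos"],s["ft_force"],s["grip_force"]);save("w8",p)
w=(p.min(-1)>90)&(d>0)&(P[...,0]>500)&(P[...,0]<600)&(P[...,2]>66)&(P[...,2]<150)
for ya,yb in ((-90,-55),(-10,25),(-90,25)):
    Q=P[w&(P[...,1]>ya)&(P[...,1]<yb)]
    if len(Q)>60:
        f=cv2.fitLine(Q[:,[0,2]].astype(np.float32),cv2.DIST_HUBER,0,.01,.01).ravel();print(len(Q),f.round(3),np.arctan2(abs(f[1]),abs(f[0])))
h=hsv(p);m=((h[...,0]<8)|(h[...,0]>172))&(h[...,1]>110)&(d>0)&(abs(P[...,1]+118)<15)&(P[...,2]>70)&(P[...,0]>460)&(P[...,0]<580);Q=P[m]
if len(Q)>20:
    f=cv2.fitLine(Q[:,[0,2]].astype(np.float32),cv2.DIST_HUBER,0,.01,.01).ravel();print("ptr",len(Q),f,np.arctan2(abs(f[1]),abs(f[0])))
```

```text
[503.4443924  -32.73598903 118.94441547] [ 1.76945362 -5.87689928 -4.39136489] 30.632910132408142
7850 [ 4.91000e-01 -8.71000e-01  5.35046e+02  1.15668e+02] 1.0576079
7764 [ 4.91000e-01 -8.71000e-01  5.34580e+02  1.15826e+02] 1.0574228
25623 [ 4.91000e-01 -8.71000e-01  5.34370e+02  1.16603e+02] 1.0578938
ptr 2138 [ 4.5160562e-01 -8.9221764e-01  5.2771320e+02  1.3300508e+02] 1.1022322
```

View pics/w8.png

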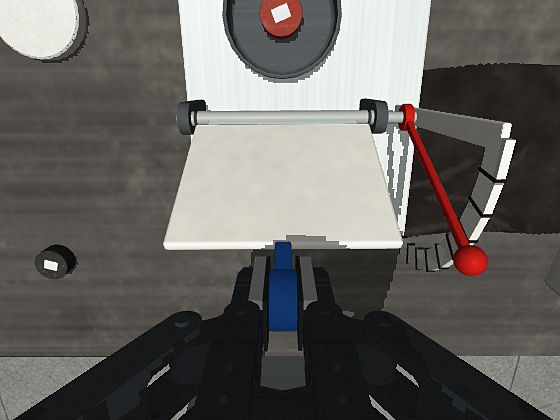

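The flap and the red pointer at (440,190) appear side by side: the direct fit gives the flap 1.058 against the pointer's 1.10. I'll raise it 0.03 more.

Emit:
apply_moves(
  rows=[
    [1.8, 0, -1.0, 0, 0, 0],
    [1.8, 0, -0.9, 0, 0, 0],
    [0, 0, 0, 0, 0, 0],
    [0, 0, 0, 0, 0, 0],
    [0, 0, 0, 0, 0, 0],
  ],
)

```text
time: 21.92
tool_pos: [506.9, -32.7, 120.8]
tcp_rot: [-180.0, 0.0, -0.0]
ft_force: [0.3, -4.9, -6.4]
finger_gap: 11.4
grip_force: 30.5
```

Run:
```python
from h import *
s,p,d,P=wrist();print(s["tool_pos"],s["ft_force"],s["grip_force"])
ang=lambda Q:(lambda f:np.arctan2(abs(f[1]),abs(f[0])))(cv2.fitLine(Q[:,[0,2]].astype(np.float32),cv2.DIST_HUBER,0,.01,.01).ravel())
w=(p.min(-1)>90)&(d>0)&(P[...,0]>500)&(P[...,0]<600)&(P[...,2]>66)&(P[...,2]<150)&(P[...,1]>-90)&(P[...,1]<25);print("flap",ang(P[w]))
h=hsv(p);m=((h[...,0]<8)|(h[...,0]>172))&(h[...,1]>110)&(d>0)&(abs(P[...,1]+118)<15)&(P[...,0]>460)&(P[...,0]<580)
print("rod",ang(P[m&(P[...,2]>75)&(P[...,2]<145)]))
Q=P[m&(P[...,2]>156)];f=np.linalg.lstsq(np.c_[2*Q,np.ones(len(Q))],(Q**2).sum(1),rcond=None)[0];print("ball",f[:3])
m=((h[...,0]<8)|(h[...,0]>172))&(h[...,1]>110)&(d>0)&(abs(P[...,0]-636)<40)&(abs(P[...,1]+32)<40);print("red",m.sum(),P[m].mean(0))
```

```text
[506.91961834 -32.70805697 120.75370778] [ 0.33462359 -4.89135762 -6.41543337] 30.486837923526764
flap 1.087549
rod 1.086383
ball [ 511.9657114  -117.38920159  159.45686472]
red 1274 [633.85139336 -31.54174843  25.90487887]
```

The flap is at 1.088 and the pointer rod at 1.086. The ball has not moved and the specimen is in place, so I'll hand in.

```bash
python3 -c "
from bench import job
print(job.hand_in())"
```

```text
the job is handed in; nothing more can be done
None
```

The job is handed in, with no verdict shown. At the last check the red specimen lay label-up in the dish, and the reflector was gripped and held at about 1.088 rad against the pointer's 1.086. The pointer ball had not moved, and I did not separately re-measure the other specimens or the lid at the end.

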